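Pack the tea crate and lock its keeper

TASK

Pack the divided tea crate: first pull the red keeper knob all the way out, then stand any used cups found in the crate upright on the steel wash-up tray and stand every tea tin and jar on the table (green and red tin; sugar, coffee and jam jar) upright on the crate's floor, one per cell. With all that done and the keeper still out, push the knob fully home; leave the flask, spoon, honey, timer, saucer and salt shaker where they are.

Things in the scene. Friction and masses are not known exactly. Their poses are not given: they have to be found in the camera images.
- crate: Mint-green divided crate, fixed, 90 (x) by 364 mm (y); walls, dividers 32 mm high, floor 6 mm. Origin: centre of its underside. Five cells in a row along y, pitch 72 mm, each 80 (x) by 68 mm (y) inside. On posts beyond its +x wall is the keeper: a rail along y (x 66 to 78, z 74 to 84 mm) with five yellow tabs 10 mm wide reaching over the cells to x = 14 mm, undersides at z = 74 mm.
- cell0 (a point): Centre of the floor of cell 0 (crate y = -144 mm).
- cell1 (a point): Centre of the floor of cell 1 (crate y = -72 mm).
- cell2 (a point): Centre of the floor of cell 2 (crate y = 0 mm).
- cell3 (a point): Centre of the floor of cell 3 (crate y = 72 mm).
- cell4 (a point): Centre of the floor of cell 4 (crate y = 144 mm).
- keeper (a joint): Slide of the keeper along the crate's +y, in m: 0 = home (tabs over the middles of the cells, barring them), 0.036 = fully out (tabs over the dividers, cells open). It has a detent: a spring drives it to the nearer end; moving it takes about 7 N.
- knob (a point): Centre of the red keeper knob, a disc 32 mm in diameter and 22 mm long with its axis along the crate's y, on a 10 mm rod, 79 mm above the crate's underside, off the crate's +y end (50 mm from the end wall when home). It moves with the keeper.
- tray: Steel wash-up tray, fixed, 220 mm (x) by 130 mm (y), rim 14 mm high, wall and floor 4 mm; origin at the centre of its underside.
- green_tin: Square green tea tin with a brass lid, 52 x 52 mm, 60 mm tall, about 0.2 kg; origin at the centre of its underside, z up, x and y along its sides. To be packed. May be absent.
- red_tin: Square red tea tin with a white lid, 52 x 52 mm, 58 mm tall, about 0.2 kg; origin at the centre of its underside, z up, x and y along its sides. To be packed. May be absent.
- sugar_jar: Round glass sugar jar with a steel twist lid, 52 mm diameter, 58 mm tall, about 0.24 kg; origin at the centre of its underside, z up. To be packed. May be absent.
- coffee_jar: Round amber coffee jar with a black lid, 52 mm diameter, 60 mm tall, about 0.24 kg; origin at the centre of its underside, z up. To be packed. May be absent.
- jam_jar: Round white-and-red jam jar with an orange lid, 52 mm diameter, 58 mm tall, about 0.24 kg; origin at the centre of its underside, z up. To be packed. May be absent.
- alu_mug: Used aluminium mug without a handle, open round vessel, 56 mm across the rim narrowing to 46 mm at the foot, 58 mm tall, wall 3 mm; origin at the centre of its underside. Starts upright in a cell of the crate; belongs on the tray. May be absent.
- blue_cup: Used blue ceramic cup without a handle, open round vessel, 56 mm across the rim narrowing to 46 mm at the foot, 58 mm tall, wall 3 mm; origin at the centre of its underside. Starts upright in a cell of the crate; belongs on the tray. May be absent.
- white_cup: Used white ceramic cup without a handle, open round vessel, 56 mm across the rim narrowing to 46 mm at the foot, 58 mm tall, wall 3 mm; origin at the centre of its underside. Starts upright in a cell of the crate; belongs on the tray. May be absent.
- flask: Pink flask with a white flip-top spout, 72 mm diameter, 205 mm tall. Bystander: leave it alone. Origin at the centre of its underside.
- teaspoon: Steel teaspoon, 140 mm long, lying on the table. Bystander: leave it alone. Origin at the centre of its underside.
- honey: Amber honey bottle with a yellow cap, 54 mm diameter, 110 mm tall. Bystander: leave it alone. Origin at the centre of its underside.
- timer: White kitchen timer with a red grip, 66 mm diameter, 47 mm tall. Bystander: leave it alone. Origin at the centre of its underside.
- saucer: White saucer, 100 mm diameter, 15 mm tall. Bystander: leave it alone. Origin at the centre of its underside.
- shaker: White salt shaker with a steel top, 38 mm diameter, 70 mm tall. Bystander: leave it alone. Origin at the centre of its underside.
There are look-alikes about, which are no part of the job. Leave any pink look-alike of the jam_jar alone.

How it is judged:
On the way, in this order (a step that is already met when the one before it is completed fails the run):
1. the keeper knob is pulled all the way out (value of joint keeper above 0.031 m), for 0.2 s.
2. with the keeper out, every cup stands on the tray and every tin and jar stands in a cell (value of joint keeper above 0.031 m and x of green_tin in the frame of crate between -0.03 and 0.03 m and y of green_tin in the frame of crate between -0.175 and 0.175 m and z of each of green_tin, red_tin, sugar_jar, coffee_jar, jam_jar in the frame of crate below 0.012 m and angle between each of green_tin, red_tin, sugar_jar, coffee_jar, jam_jar, alu_mug, blue_cup, white_cup's own z axis and vertical below 0.12 rad and x of red_tin in the frame of crate between -0.03 and 0.03 m and y of red_tin in the frame of crate between -0.175 and 0.175 m and x of sugar_jar in the frame of crate between -0.03 and 0.03 m and y of sugar_jar in the frame of crate between -0.175 and 0.175 m and x of coffee_jar in the frame of crate between -0.03 and 0.03 m and y of coffee_jar in the frame of crate between -0.175 and 0.175 m and x of jam_jar in the frame of crate between -0.03 and 0.03 m and y of jam_jar in the frame of crate between -0.175 and 0.175 m and x of alu_mug in the frame of tray between -0.1 and 0.1 m and y of alu_mug in the frame of tray between -0.055 and 0.055 m and z of each of alu_mug, blue_cup, white_cup in the frame of tray below 0.01 m and x of blue_cup in the frame of tray between -0.1 and 0.1 m and y of blue_cup in the frame of tray between -0.055 and 0.055 m and x of white_cup in the frame of tray between -0.1 and 0.1 m and y of white_cup in the frame of tray between -0.055 and 0.055 m), for 0.2 s.
3. the keeper is pushed home (value of joint keeper below 0.004 m), for 0.2 s.
At the end, for the whole second after the job is handed in: The keeper is home (within 4 mm); every tin and jar present stands on the floor of a cell of the crate (underside within 6 mm of the floor, tilted less than 0.12 rad), every used cup present stands within the rim of the tray on its floor (tilted less than 0.12 rad), all at rest (value of joint keeper below 0.004 m and x of green_tin in the frame of crate between -0.03 and 0.03 m and y of green_tin in the frame of crate between -0.175 and 0.175 m and z of each of green_tin, red_tin, sugar_jar, coffee_jar, jam_jar in the frame of crate below 0.012 m and angle between each of green_tin, red_tin, sugar_jar, coffee_jar, jam_jar, alu_mug, blue_cup, white_cup's own z axis and vertical below 0.12 rad and x of red_tin in the frame of crate between -0.03 and 0.03 m and y of red_tin in the frame of crate between -0.175 and 0.175 m and x of sugar_jar in the frame of crate between -0.03 and 0.03 m and y of sugar_jar in the frame of crate between -0.175 and 0.175 m and x of coffee_jar in the frame of crate between -0.03 and 0.03 m and y of coffee_jar in the frame of crate between -0.175 and 0.175 m and x of jam_jar in the frame of crate between -0.03 and 0.03 m and y of jam_jar in the frame of crate between -0.175 and 0.175 m and x of alu_mug in the frame of tray between -0.1 and 0.1 m and y of alu_mug in the frame of tray between -0.055 and 0.055 m and z of each of alu_mug, blue_cup, white_cup in the frame of tray below 0.01 m and x of blue_cup in the frame of tray between -0.1 and 0.1 m and y of blue_cup in the frame of tray between -0.055 and 0.055 m and x of white_cup in the frame of tray between -0.1 and 0.1 m and y of white_cup in the frame of tray between -0.055 and 0.055 m and linear speed of each of green_tin, red_tin, sugar_jar, coffee_jar, jam_jar, alu_mug, blue_cup, white_cup below 0.02 m/s); the robot touches nothing.
It fails at once if the flask, teaspoon, honey, timer, saucer or salt shaker is moved more than 4 cm (distance of any of flask, teaspoon, honey, timer, saucer, shaker from where it was at the start of the episode above 0.04 m).
Of green_tin, red_tin, sugar_jar, coffee_jar, jam_jar only 3 to 5 are there at a start; the rules pass over those that are not, and their reading is None.
Of alu_mug, blue_cup, white_cup only 1 to 2 are there at a start; the rules pass over those that are not, and their reading is None.
At some moment in a run one of green_tin, red_tin, sugar_jar, coffee_jar, jam_jar may be knocked a few centimetres aside while the robot is not near it.
It also fails if it takes over 210 s, if anything falls off the work surface, if the arm or the gripper's body presses on something with over 40 N, if the wrist force passes 120 N, or if a joint passes its speed limit or range.

ROBOT

A 6-joint arm with a two-finger parallel gripper is mounted at the origin on the work surface. World frame = base frame: x ahead of the robot, y to its left, z up, the work surface at z = 0. Lengths are in m, angles in rad, forces in N, time in s.
With the tool pointing down it reaches from about 0.225 to 0.875 m from the base axis. Payload 3.4 kg.
Tool frame: the origin (TCP) lies at the very end of the fingers, on their centre line; the grasp point (between the pads) lies 19 mm behind it (r.hold_point_z is the distance from the TCP to the grasp point, in m); z points along the fingers, y is the line along which they close (so a half turn about z gives the same grasp; the last joint's range is limited). The gripper opens to 85 mm and grips with 20 to 120 N. Pads are 22 mm wide; open, the fingers measure 114 mm over their backs; the gripper's body (76 mm by 85 mm) begins 54 mm behind the grasp point. The pads swing forward as they close: fully open they stand 13 mm farther back than shut.
Start: joints at [1.112, 0.276, 1.505, -0, 1.361, -0.121], TCP at [0.191, 0.543, 0.231] pointing down, gripper open.
Joint ranges: [-2.89, 2.89], [-0.75, 2.08], [0.22, 2.7], [-1.18, 4.32], [0.11, 2.71], [-2.7, 2.7]. Speed limits (rad/s): [2.57, 2.57, 3.14, 3.14, 3.14, 3.14].

INTERFACE

Orientations are given as [roll, pitch, yaw] about the fixed x, y, z axes, in that order (R = Rz(yaw) Ry(pitch) Rx(roll)).
In Python, from cell import r, kin, snapshot, sign_off gives the robot as it stands. The module is installed in compiled form; this text tells all that it offers. Calls block until the motion is done:
- r.move_to(position, orientation): joint-space move of the TCP to a pose.
- r.move_linear(position, orientation=None, speed=0.15): straight line of the TCP; orientation=None keeps the orientation; speed is the mean speed in m/s.
- r.set_joints(angles): joint-space move.
- r.grip(opening, force=None): finger opening in m; force is the grip in N (None keeps the last); returns when the fingers have stopped.
- r.dwell(seconds).
- kin.solve_ik(position, orientation): joint angles nearest the present ones, or None.
- r.read_state(): the state.
- snapshot(name): name is "side" or "top"; returns a dict with "pixels" (400x640x3 uint8, red, green, blue), "K" (3x3 intrinsics, pixels), "xyz" and "attitude" of the camera in the world. Camera axes: x right, y down, z forward; pixel columns grow to the right and rows downward; lengths in m; the calibration is good to about 2 mm. A picture is of the moment at which its call begins. There is no depth.
A pose or a line that the arm cannot do raises r.Unreachable and nothing moves.
- sign_off(): hands the job in; it is judged then, once.
The state is a dict: "clock": time; "joint_positions": joint angles; "joint_vel": joint speeds; "joint_torque": joint torques, N m; "ee_pos": TCP position; "orientation": TCP orientation; "force": force on the tool from outside, world axes, zero at the start; "moment": the same for the moment, N m; "gripper_width": finger opening in m; "grasp_force": force on a finger pad.
Only numpy, scipy, OpenCV 4.12 (cv2) and the standard library are available. Lean on these libraries where they do the work, as an engineer would, in place of code of your own. Each camera call takes 0.05 s, during which the arm holds its last target. There are 200 camera calls.

## Working session

There is one attempt and no reset: what is moved stays moved. The work goes in short steps, each a Python script; the robot and the scene stay as the last script left them, time stands still between calls to the robot, and variables do not carry over. Pictures are saved under pics/ and viewed, at most 14 in all, crops included, and the job is handed in when it is done.

```bash
mkdir -p pics; python3 - <<'E'
from cell import r, snapshot
import cv2
for n in("top","side"):
    s=snapshot(n); cv2.imwrite(f"pics/{n}0.png",s["pixels"][:,:,::-1]); print(n,s["K"],s["xyz"],s["attitude"])
print(r.read_state(), r.hold_point_z)
E
```

```text
top [[443.48487892   0.         329.6626463 ]
 [  0.         443.48487892 204.09809464]
 [  0.           0.           1.        ]] [ 0.38661697 -0.00862616  1.21664402] [-3.02414549  0.01248334 -1.59994655]
side [[423.961992     0.         327.89277794]
 [  0.         423.961992   202.10585582]
 [  0.           0.           1.        ]] [ 0.2065839  -0.73526375  1.06555629] [-2.48222575  0.01728956 -0.43549423]
{'clock': 0.1, 'joint_positions': array([ 1.11196530e+00,  2.76519092e-01,  1.50599554e+00, -1.13561883e-05,
        1.36072463e+00, -1.21015609e-01]), 'joint_vel': array([ 2.61640516e-04, -1.98261258e-03, -2.29524261e-03,  4.23830224e-05,
       -6.12692558e-04, -1.26550494e-03]), 'joint_torque': array([ 3.23886627e-03, -4.17698979e+01, -2.46404582e+01, -7.36100537e-05,
        5.82672888e-03,  1.14568928e-05]), 'ee_pos': array([0.19037577, 0.54206622, 0.23053783]), 'orientation': array([-3.13995675e+00, -1.87757263e-04,  2.80377946e+00]), 'force': array([-0.4597197 , -0.70888506, -0.21085342]), 'moment': array([ 0.01103401, -0.02870488,  0.02914473]), 'grasp_force': 0.0, 'gripper_width': 0.08542615794501691} 0.0187
```

View pics/top0.png

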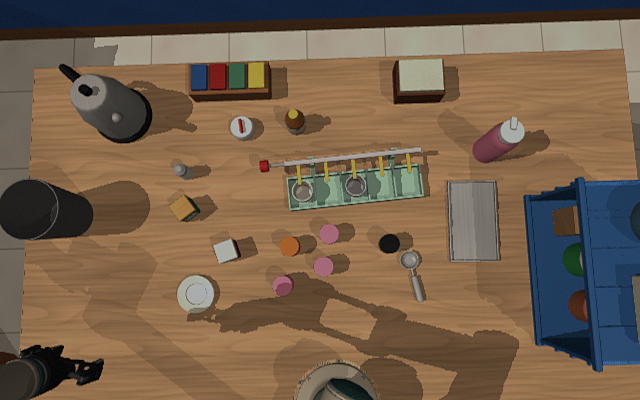

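View pics/side0.png

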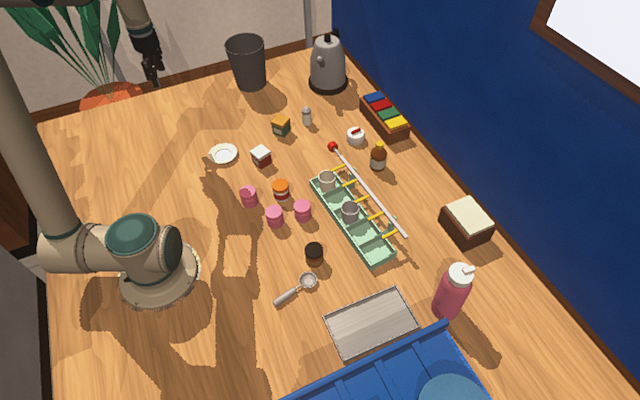

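Top view: green tin (183,207), red tin with white lid (226,250), orange-lid jam jar (289,245), pink look-alikes (329,233), (322,266) and (282,286), coffee jar (389,243). Cups sit in crate cells at (302,190) and (355,185); the red knob is at (264,166) and the tray at (473,220). I see no sugar jar. The jam jar is (289,245), since it is the only one with an orange lid. I'll confirm it in an enlarged crop.

```bash
cat > h.py <<'E'
from cell import r, kin, snapshot, sign_off
import numpy as np, cv2
from scipy.spatial.transform import Rotation as Ro
def cam(n):
    s=snapshot(n); s["R"]=Ro.from_euler("xyz",s["attitude"]).as_matrix(); return s
def back(s,u,v,z):
    d=s["R"]@np.linalg.inv(s["K"])@np.array([u,v,1.]); c=np.array(s["xyz"]); return c+d*(z-c[2])/d[2]
def proj(s,p):
    q=(np.array(p)-s["xyz"])@s["R"]; q=q@s["K"].T; return q[...,:2]/q[...,2:]
E
python3 - <<'E'
import cv2,numpy as np
a=cv2.imread("pics/top0.png")[140:300,160:430]; b=cv2.imread("pics/side0.png")[100:270,230:420]
cv2.imwrite("pics/c1.png",cv2.resize(a,(795,471),interpolation=2)); cv2.imwrite("pics/c2.png",cv2.resize(b,(665,595),interpolation=2))
E
```

```text
(no output)
```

View pics/c1.png

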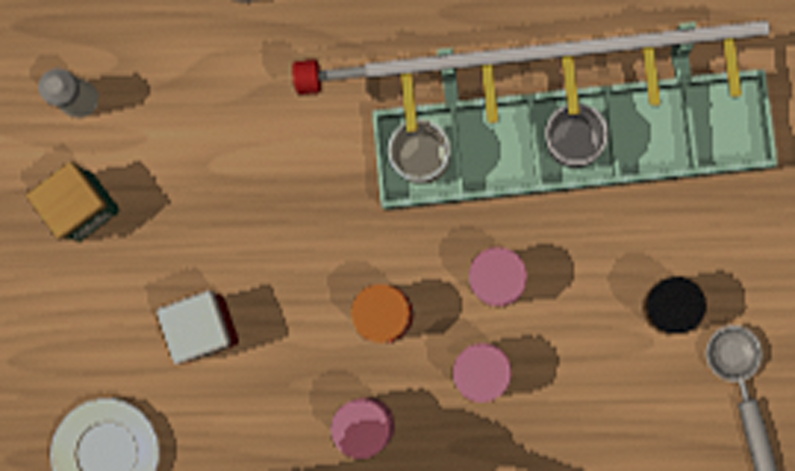

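View pics/c2.png

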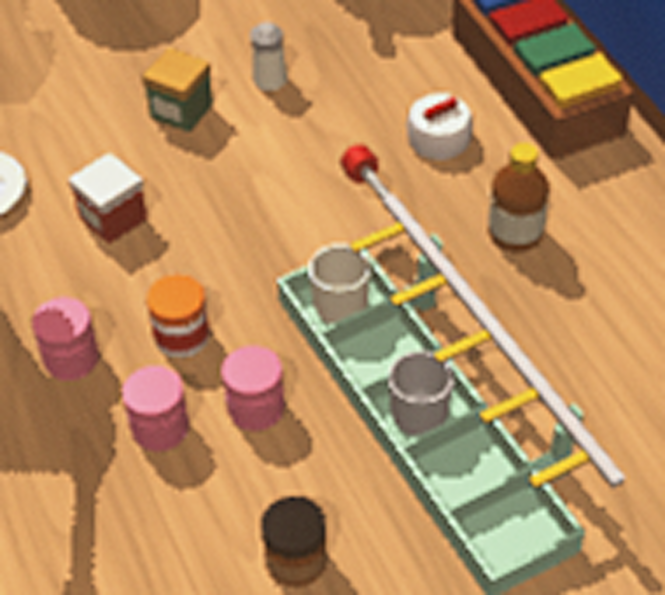

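The crops confirm it: one orange-lid jam jar with white and red sides, and three all-pink look-alikes to ignore. The cups are white in cell 4 and aluminium in cell 2; the sugar jar and blue cup are absent.

```bash
cat >> h.py <<'E'
# name: (hsv lo, hsv hi, lid height)
COL={"green":((12,140,130),(24,255,255),.060),"red":((0,0,150),(180,45,255),.058),
     "jam":((5,190,120),(14,255,255),.058),"coffee":((0,0,0),(180,255,25),.060)}
def lid(s,name,seed,rad=45):
    lo,hi,h=COL[name]; hsv=cv2.cvtColor(s["pixels"],cv2.COLOR_RGB2HSV)
    m=cv2.inRange(hsv,lo,hi); m=cv2.morphologyEx(m,cv2.MORPH_OPEN,np.ones((3,3),np.uint8))
    roi=np.zeros_like(m); cv2.circle(roi,tuple(int(i) for i in seed),rad,255,-1); m&=roi
    n,l,st,c=cv2.connectedComponentsWithStats(m)
    ok=[i for i in range(1,n) if 230<st[i,4]<700]
    if not ok: return None
    i=min(ok,key=lambda i:np.hypot(*(c[i]-seed)))
    cnt=max(cv2.findContours((l==i).astype(np.uint8),0,1)[0],key=cv2.contourArea)
    w=np.array([back(s,u,v,h)[:2] for u,v in cnt[:,0]],np.float32)
    rc=cv2.minAreaRect(w*1000)
    return back(s,*c[i],h)[:2],np.deg2rad(rc[2]),rc[1],st[i,4],c[i]
E
python3 - <<'E'
from h import *
s=cam("top"); hsv=cv2.cvtColor(s["pixels"],cv2.COLOR_RGB2HSV)
for n,p in dict(green=(183,205),red=(225,250),jam=(289,245),coffee=(389,243)).items():
    print(n,hsv[p[1],p[0]],hsv[p[1]-25,p[0]],lid(s,n,p))
f=lambda p:(p[0]/2.944+160-.3,p[1]/2.944+140-.3)
C=[back(s,*f(p),.032)[:2] for p in((374,111),(384,208),(764,71),(776,165))]
print(np.array(C)); print("centre",np.mean(C,0)); a=np.array(C)
y=(a[0]+a[1]-a[2]-a[3])/2; print("len",np.linalg.norm(y),"yaw",np.arctan2(-y[0],y[1]))
print("widths",np.linalg.norm(a[0]-a[1]),np.linalg.norm(a[2]-a[3]))
print("knob",back(s,*f((307,78)),.079+.012))
for p in((418,151),(575,134)): print("cup",back(s,*f(p),.064))
print("tray",[back(s,*p,.014)[:2] for p in((448,181),(495,181),(499,261),(451,261))])
E
```

```text
green [ 17 155 158] [ 15 125 173] (array([0.5265834 , 0.39351756]), np.float64(0.6301102389203367), (48.667049407958984, 48.94364547729492), np.int32(339), array([181.0619469 , 207.44247788]))
red [ 45  12 174] [ 15 122 163] (array([0.40980275, 0.27909835]), np.float64(0.3175028973970874), (48.78498458862305, 49.19512939453125), np.int32(353), array([224.61473088, 250.71104816]))
jam [ 13 185 165] [ 15 123 156] None
coffee [15 22 23] [ 15 123 156] (array([ 0.41633788, -0.15041757]), np.float64(0.6087601425143622), (45.20049285888672, 47.479393005371094), np.int32(266), array([389.5075188 , 243.29323308]))
[[ 0.60322128  0.11634577]
 [ 0.51310646  0.10880485]
 [ 0.62929848 -0.24389624]
 [ 0.54167023 -0.25021507]]
centre [ 0.57182411 -0.06724017]
len 0.36066721856929324 yaw 0.07582247061818305
widths 0.09042979120409875 0.08785577137558703
knob [0.62368871 0.16851909 0.091     ]
cup [0.55991929 0.07429722 0.064     ]
cup [ 0.57090537 -0.06627241  0.064     ]
tray [array([ 0.58264764, -0.32354835]), array([ 0.57864006, -0.4516    ]), array([ 0.36167908, -0.44649799]), array([ 0.36539626, -0.31845864])]
```

```bash
sed -i 's/(5,190,120)/(5,165,110)/' h.py; cat >> h.py <<'E'
CC=np.array([.572,-.067]); CY=.076
def crate(x,y): c,s=np.cos(CY),np.sin(CY); return CC+[c*x-s*y,s*x+c*y]
def ori(a): return [np.pi,0,a+np.pi/2]          # fingers close along world angle a
def info(t=""):
    q=r.read_state(); print(t,round(q["clock"],1),"w",round(q["gripper_width"],4),"gf",round(q["grasp_force"],1),"F",q["force"].round(1),"p",q["ee_pos"].round(4)); return q
def down(xy,z,a,zs=.2):
    r.move_to([*xy,zs],ori(a)); r.move_linear([*xy,z+.04],speed=.25); r.move_linear([*xy,z],speed=.1)
def up(z=.2):
    p=r.read_state()["ee_pos"]; r.move_linear([p[0],p[1],z],speed=.25)
E
python3 - <<'E'
from h import *
s=cam("top"); print(lid(s,"jam",(289,245)))
r.grip(.085,60)
k=np.array([.625,.169]); down(k,.060,CY); info("at")
r.grip(.02,60); info("grip")
d=np.array([-np.sin(CY),np.cos(CY)])
k=r.read_state()["ee_pos"][:2]
r.move_linear([*(k+d*.038),.060],speed=.05); info("pulled"); r.dwell(.3)
r.grip(.06); info("rel"); up()
E
```

```text
(array([0.41727021, 0.11140551]), np.float64(1.541607015983192), (47.147361755371094, 46.69821548461914), np.int32(300), array([288.81666667, 245.93333333]))
at 3.6 w 0.0852 gf 0.0 F [ 0.7 -0.2 -0.3] p [0.6257 0.1691 0.0609]
grip 4.1 w 0.0303 gf 59.2 F [4.2 0.2 2.7] p [0.6272 0.1692 0.0611]
pulled 5.0 w 0.03 gf 59.8 F [ 1.6 -4.9  6.8] p [0.6244 0.2051 0.061 ]
rel 5.7 w 0.06 gf 0.0 F [-0.1 -0.4  0.1] p [0.6235 0.2073 0.0594]
```

```bash
python3 - <<'E'
from h import *
s=cam("top"); cv2.imwrite("pics/t1.png",cv2.resize(s["pixels"][130:270,220:510,::-1],(797,385),interpolation=2))
T=np.array([.472,-.385]); ty=-.023
for c,(tx) in (((.5600,.0743),.05),((.5709,-.0663),-.05)):
    r.grip(.078,40); down(c,.037,CY); r.grip(.03,40); q=info("cup"); up()
    q=info("up")
    if q["gripper_width"]<.04: print("missed"); break
    p=T+tx*np.array([np.cos(ty),np.sin(ty)])
    r.move_to([*p,.2],ori(ty)); r.move_linear([*p,.06],speed=.25); r.move_linear([*p,.036],speed=.06); info("place")
    r.grip(.075); up()
r.move_to([.42,.11,.2],ori(0)); info()
s=cam("side"); cv2.imwrite("pics/t2.png",cv2.resize(s["pixels"][100:370,220:440,::-1],(485,595),interpolation=2))
E
```

```text
cup 9.0 w 0.0535 gf 41.4 F [ 0.1 -0.7  6.1] p [0.5609 0.0743 0.0384]
up 9.8 w 0.0531 gf 42.2 F [ 0.1  0.2 -0.9] p [0.5598 0.0743 0.1986]
place 12.7 w 0.0532 gf 42.2 F [0.9 0.1 1.3] p [ 0.5223 -0.3863  0.0362]
cup 16.9 w 0.0543 gf 41.3 F [-0.8 -0.1  5.7] p [ 0.5718 -0.0665  0.0387]
up 17.7 w 0.0545 gf 42.4 F [-0.5 -0.6 -2.2] p [ 0.5707 -0.0662  0.1988]
place 20.3 w 0.0541 gf 42.9 F [-0.9  1.2  5.9] p [ 0.4221 -0.3839  0.0367]
 23.2 w 0.075 gf 0.0 F [-0.1 -0.1 -0.8] p [0.4206 0.1094 0.1999]
```

View pics/t1.png

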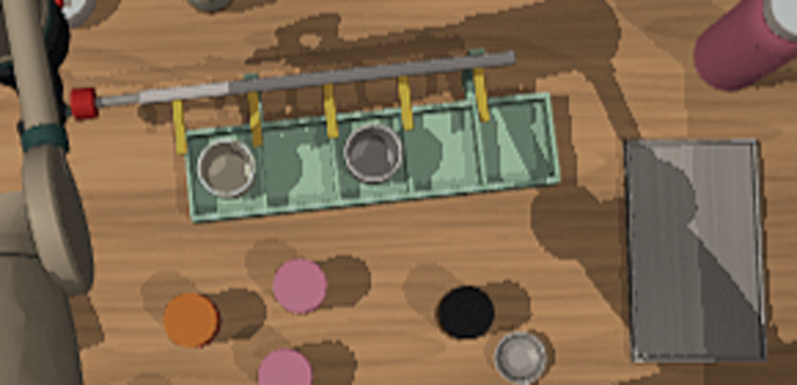

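View pics/t2.png

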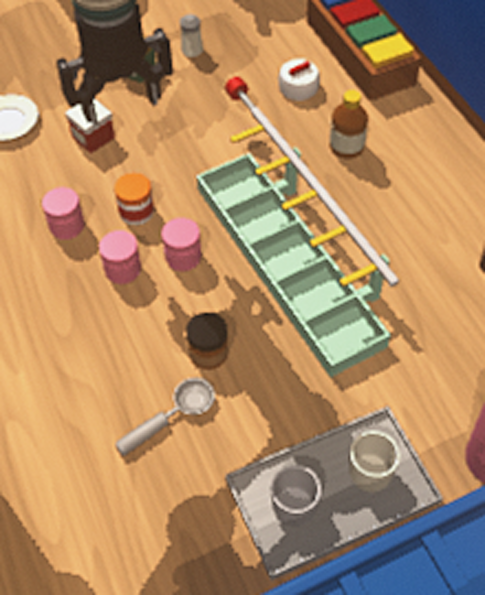

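Keeper is out, with tabs over the dividers. Both cups stand on the tray, at crop pixels (297,488) and (375,455). Next I pack the four items.

```bash
cat >> h.py <<'E'
SEED=dict(green=(181,207),red=(225,251),jam=(289,246),coffee=(389,243))
PARK=[1.112,.276,1.505,0,1.361,-.121]
def find(n):
    d=lid(cam("top"),n,SEED[n])
    if d is None or min(d[2])<42 or max(d[2])>56:
        print(n,"look again",d); r.set_joints(PARK if n in("coffee","jam") else [-.6]+PARK[1:]); d=lid(cam("top"),n,SEED[n])
    return d
def pack(n,cell,ang=None):
    xy,a,sz,ar,_=find(n); print(n,xy.round(4),round(a,3),np.round(sz,1),ar)
    if ang is not None: a=ang
    else:
        a=(a+np.pi/4)%(np.pi/2)-np.pi/4
        if n=="green": a-=np.pi/2
    r.grip(.084,45); down(xy,.027,a); r.grip(.03,45); q=info("grip"); up(); q=info("up")
    if q["gripper_width"]<.045: print("missed"); return False
    p=crate(0,-.144+.072*cell)
    r.move_to([*p,.2],ori(CY)); r.move_linear([*p,.08],speed=.25); r.move_linear([*p,.0345],speed=.08); info("place")
    r.grip(.072); up(); return True
E
python3 - <<'E'
from h import *
pack("coffee",1,-.7) and pack("jam",2,0)
r.set_joints(PARK)
s=cam("top"); cv2.imwrite("pics/t3.png",cv2.resize(s["pixels"][130:310,160:510,::-1],(798,410),interpolation=2))
E
```

```text
coffee [ 0.4188 -0.1502] 0.425 [47.2 45.5] 239
grip 26.2 w 0.0509 gf 46.1 F [-0.2 -0.3  6.1] p [ 0.4188 -0.1501  0.0279]
up 27.1 w 0.0509 gf 47.3 F [-0.6  0.6 -2.8] p [ 0.4178 -0.1495  0.1988]
place 29.1 w 0.051 gf 47.7 F [ 0.3  0.7 -2.1] p [ 0.5778 -0.1389  0.0347]
jam [0.4175 0.1113] 1.542 [47.1 46.7] 300
grip 33.4 w 0.0508 gf 46.2 F [-0.8 -0.6  5.6] p [0.4179 0.1114 0.0279]
up 34.2 w 0.051 gf 47.3 F [ 0.  -0.1 -3.2] p [0.4166 0.1112 0.1987]
place 36.5 w 0.0509 gf 47.4 F [ 0.1 -0.1 -3. ] p [ 0.5724 -0.0671  0.0346]
```

View pics/t3.png

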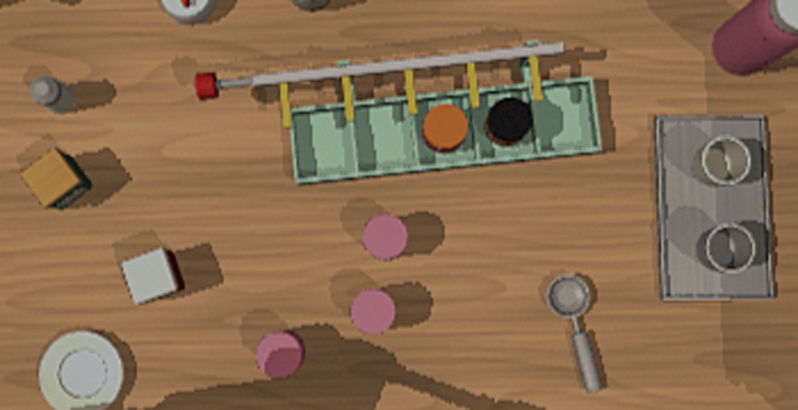

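Jam (445,127) and coffee (509,121) stand in their cells and the tins have not moved. Next are the tins.

```bash
python3 - <<'E'
from h import *
pack("red",3) and pack("green",4)
r.set_joints(PARK); info()
for n,(y0,y1,x0,x1) in dict(top=(130,310,160,510),side=(100,370,220,440)).items():
    s=cam(n); im=s["pixels"][y0:y1,x0:x1,::-1]; f=min(798/(x1-x0),595/(y1-y0)); cv2.imwrite(f"pics/{n}4.png",cv2.resize(im,None,fx=f,fy=f,interpolation=2))
E
```

```text
red [0.4099 0.2792] 0.318 [48.8 49.2] 354
grip 43.5 w 0.051 gf 48.8 F [-0.7 -0.4  5.1] p [0.4104 0.2795 0.0279]
up 44.3 w 0.0512 gf 47.9 F [ 0.2 -1.1 -4.4] p [0.4092 0.2788 0.1984]
place 46.9 w 0.0512 gf 47.8 F [-0.4 -0.2 -3.4] p [0.567  0.0047 0.0348]
green [0.5265 0.3937] 0.63 [48.6 49.4] 338
grip 51.5 w 0.0514 gf 48.3 F [-0.5 -0.1  4.1] p [0.5271 0.3943 0.028 ]
up 52.3 w 0.0513 gf 47.7 F [-0.5  0.  -3. ] p [0.5259 0.3935 0.1979]
place 55.0 w 0.0516 gf 47.6 F [-0.1  0.4 -3.3] p [0.5615 0.0766 0.0348]
 58.3 w 0.0721 gf 0.0 F [-0.5  0.5 -0.7] p [0.1915 0.542  0.2311]
```

View pics/top4.png

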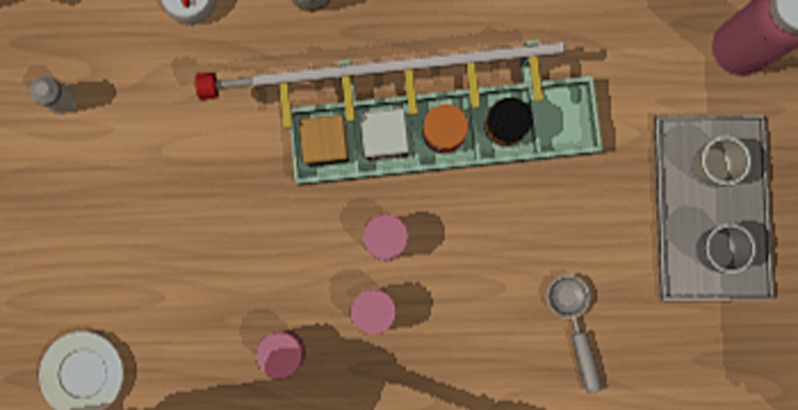

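View pics/side4.png

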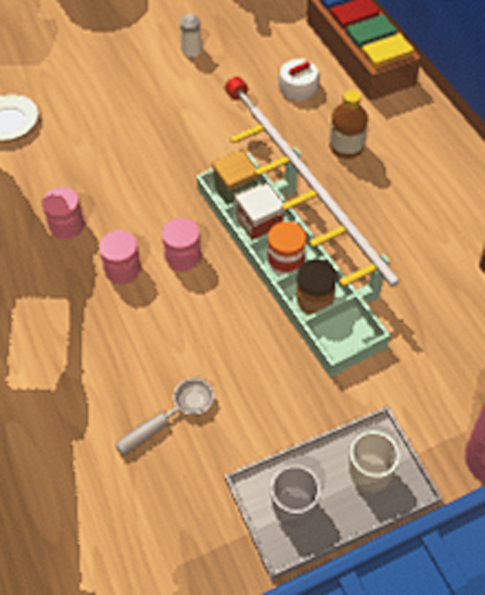

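All four are seated, with tabs clear. Before closing I check the area the parked arm hid, for a sugar jar.

```bash
python3 - <<'E'
from h import *
r.move_to([.6235,.207,.2],ori(CY))
a=cam("top")["pixels"]; b=cam("side")["pixels"]
cv2.imwrite("pics/both.png",np.hstack([a[150:,:400],b[:250,:400]])[:,:,::-1])
E
```

```text
(no output)
```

View pics/both.png

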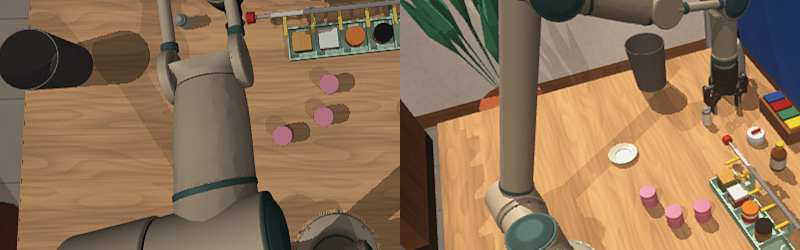

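No sugar jar was hidden. Push the knob home.

```bash
python3 - <<'E'
from h import *
d=np.array([-np.sin(CY),np.cos(CY)]); k=np.array([.6245,.2053])
r.grip(.07,60); down(k,.060,CY); r.grip(.02,60); q=info("grip"); k=q["ee_pos"][:2]
r.move_linear([*(k-d*.038),.060],speed=.05); info("pushed"); r.dwell(.3)
r.grip(.06); info("rel"); up(); r.set_joints(PARK); info()
for n,(y0,y1,x0,x1) in dict(top=(130,310,160,510),side=(100,370,220,440)).items():
    s=cam(n); im=s["pixels"][y0:y1,x0:x1,::-1]; f=min(798/(x1-x0),595/(y1-y0)); cv2.imwrite(f"pics/{n}5.png",cv2.resize(im,None,fx=f,fy=f,interpolation=2))
E
```

```text
grip 62.5 w 0.0305 gf 59.4 F [-1.  -0.1  5.7] p [0.6243 0.2054 0.0611]
pushed 63.4 w 0.0305 gf 59.4 F [-1.7  4.7  6.1] p [0.6271 0.1694 0.0611]
rel 64.1 w 0.0601 gf 0.0 F [-0.4  0.  -0.6] p [0.6273 0.1671 0.0598]
 66.9 w 0.0597 gf 0.0 F [ 0.6 -0.4  0. ] p [0.1915 0.5422 0.2311]
```

View pics/top5.png

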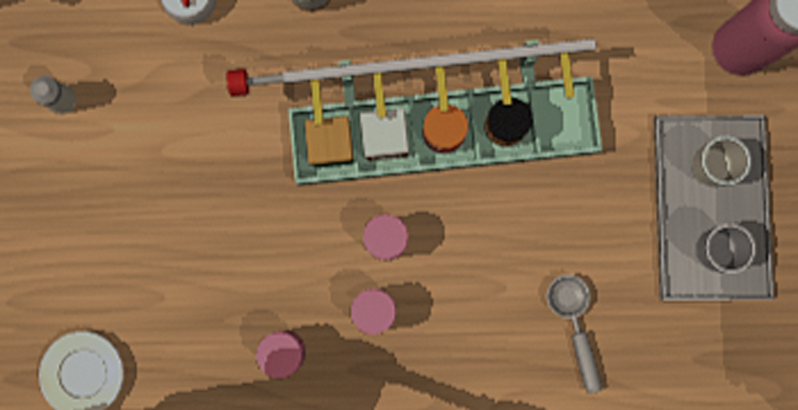

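View pics/side5.png

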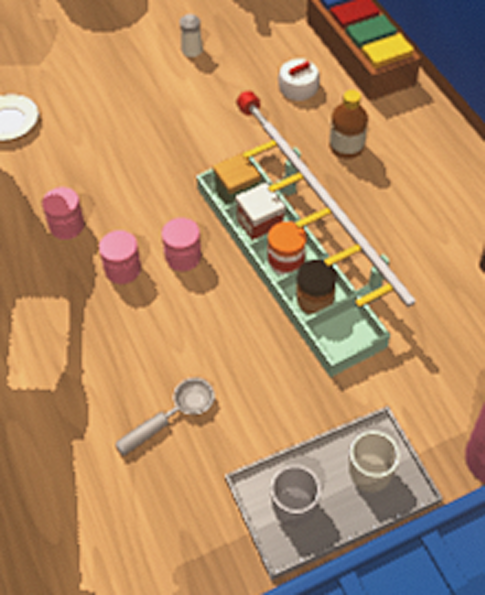

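```bash
python3 - <<'E'
from h import *
s=cam("top"); t=cam("side")
COL={k:(a,b,h+.006) for k,(a,b,h) in COL.items()}
import h; h.COL=COL
for n,c in dict(green=4,red=3,jam=2,coffee=1).items():
    p=crate(0,-.144+.072*c); w=[*p,COL[n][2]]
    for q in (s,t):
        d=lid(q,n,proj(q,w),25)
        if d: e=d[0]-CC; C,S=np.cos(CY),np.sin(CY); print(n,np.round([C*e[0]+S*e[1],-S*e[0]+C*e[1]],4),np.round(d[2],1),round(d[1],3))
E
```

```text
green [-0.0033  0.1371] [47.4 49.3] 0.053
red [-0.0017  0.0725] [50.5 49.4] 0.083
jam [-0.0019  0.001 ] [47.3 45.3] 1.537
coffee [-0.0022 -0.074 ] [44.6 45.3] 1.53
```

```bash
python3 -c "
from cell import *
print(sign_off())"
```

```text
the job is handed in; nothing more can be done
None
```

The job is handed in: the keeper was pulled out, both cups went on the tray, the four items present (green tin, red tin, jam, coffee; no sugar jar found) stand in their cells, and the knob is pushed home; the last pictures show all of this, but sign-off returned no verdict.

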